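# Nest the specimen trays in their box and shut the gate

### The job

Put the set of sorting trays away: slide the medium white tray through the open gateway all the way into the blue box, the small green tray all the way into the white one, each flat on the floor of the next and open end towards the gate, then swing the red gate fully shut. Slide the trays rather than lifting them off the table, and leave the rocks, the phone and the magnifier where they are.

Things in the scene. Friction and masses are not known exactly. Their poses are not given: they have to be found in the camera images.
- large_center (a point): Blue box, yellow rim, largest of the set, fixed: open top and front, 108 long (x) x 118 wide (y) x 42 mm high, walls 4 mm (110 mm clear between side walls), floor 2.5 mm, bevelled front lip. Point: its centre, 21 mm above the table. x points from the open front (x = -54 mm) to the back wall (inner face x = +50 mm), y left looking in, z up.
- medium_center (a point): White tray, yellow rim, loose, ~160 g: open top and front, 102 long (x) x 98 wide (y) x 36 mm high, walls 3, floor 2.5 mm. Back's lower edge is turned up, so pushed back end first it rides over the box's lip. Point: its centre, 18 mm above its underside. x points from the open front to the back wall (inner face x = +48 mm), z up. Home, its centre is 1 mm short of the box's centre.
- small_center (a point): Green tray, yellow rim, loose, ~120 g: same shape, 97 long (x) x 80 wide (y) x 30 mm high, walls 3, floor 2.5 mm. Point: its centre, 15 mm above its underside. x points from the open front to the back wall (inner face x = +45.5 mm), z up. Fully home, its centre is 0.5 mm short of the white tray's centre. Fingers dipped inside push it by its back wall, as the white one.
- medium_back (a point): White tray: middle of its back wall's top rim, outer face, 51 mm from its centre, 36 mm above its underside; axes as medium_center. Below it the floor (as in all three) slopes up 5 mm over its last 10 mm. Underside slick (friction about 0.22): push low and it slides without tipping.
- small_back (a point): Green tray: middle of its back wall's top rim, outer face, 48.5 mm from its centre, 30 mm above its underside; axes as small_center. Below it the floor (as in all three) slopes up 5 mm over its last 10 mm. Underside slick (friction about 0.22): push low and it slides without tipping.
- gate (a joint): Angle of the red gate at the blue box's front, rad: 0 = shut across the front, 1.57 = standing straight out, at most 2.3. Light friction hinge (0.02 N m), no spring or latch: it stays where it is left. It cannot shut unless both trays are fully in.
- gate_hinge (a point): Upright hinge axis of the red gate, at the box's front left corner looking in (box x = -56, y = +59 mm), 21 mm above the table. The panel is 118 mm wide, 5 mm thick, from 4 to 38 mm above the table. Axes turn with the gate: the panel runs along -y from the hinge, its outer face (push it to shut) looks to -x, 5 mm from the axis. Shut, axes match the box's.
- gate_edge (a point): Middle of the free upright edge of the red gate, on the outer face, 118 mm from the hinge, 21 mm above the table; axes as gate_hinge.
- rock_dark_center (a point): Bystander: black rock 60 mm across, 36 mm high; its centre.
- rock_ochre_center (a point): Bystander: ochre rock 48 mm across, 26 mm high; its centre.
- rock_grey_center (a point): Bystander: grey rock 68 mm across, 40 mm high; its centre.
- phone_center (a point): Bystander: black phone lying flat, 72 x 148 x 9 mm (x, y, z); its centre.
- loupe_center (a point): Bystander: hand magnifier lying flat, 128 mm long (x), lens ring 48 mm across at +x, 12 mm high; roughly its middle.
Things that resemble listed ones, but are neither listed nor needed, are in the scene too. There is more than one size of the part that bears small_center; the job needs the smaller.

How it is judged (in metres and radians):
At the end, for the whole second after the job is handed in: White tray flat on the blue box's floor, back within 8 mm of the box's back wall, open end to the gate; green tray likewise in the white one (both within 0.12 rad of straight, 0.08 rad of level); gate within 0.06 rad of shut; all let go (x of medium_center in the frame of large_center between -0.008 and 0.012 m and y of medium_center in the frame of large_center between -0.012 and 0.012 m and z of medium_center in the frame of large_center between -0.004 and 0.003 m and angle between the x axis of medium_center and the x axis of large_center, either way round below 0.12 rad and angle between each of medium_center, small_center's own z axis and vertical below 0.08 rad and x of small_center in the frame of medium_center between -0.008 and 0.012 m and y of small_center in the frame of medium_center between -0.012 and 0.012 m and z of small_center in the frame of medium_center between -0.004 and 0.003 m and angle between the x axis of small_center and the x axis of medium_center, either way round below 0.12 rad and value of joint gate below 0.06 rad and x of each of medium_back, small_back in the frame of large_center above 0.03 m); the robot touches nothing.
It fails at once if a tray is lifted off the table (its centre rises above 50 mm) (height (world z) of any of medium_center, small_center above 0.05 m).
It fails at once if a bystander (rock, phone, magnifier) is moved by more than 15 mm (distance of any of rock_dark_center, rock_ochre_center, rock_grey_center, phone_center, loupe_center from where it was at the start of the episode above 0.015 m).
It also fails if it takes over 72 s, if anything falls off the work surface, if the arm or the gripper's body presses on something with over 40 N, if the wrist force passes 120 N, or if a joint passes its speed limit or range.

### The arm

A 6-joint arm with a two-finger parallel gripper is mounted at the origin on the work surface. World frame = base frame: x ahead of the robot, y to its left, z up, the work surface at z = 0. Lengths are in mm, angles in rad, forces in N, time in s.
With the tool pointing down it reaches from about 350 to 875 mm from the base axis. Payload 4.2 kg.
Tool frame: the origin (TCP) lies at the very end of the fingers, on their centre line; the grasp point (between the pads) lies 19 mm behind it; z points along the fingers, y is the line along which they close (so a half turn about z gives the same grasp; the last joint's range is limited). The gripper opens to 85 mm and grips with 20 to 120 N. Pads are 22 mm wide; open, the fingers measure 114 mm over their backs; the gripper's body (76 mm by 85 mm) begins 54 mm behind the grasp point. The pads swing forward as they close: fully open they stand 13 mm farther back than shut.
Start: joints at [1.548, 0.385, 0.008, 0, -1.194, -0.259], TCP at [173.771, 600.336, 231.312] pointing down, gripper open.
Joint ranges: [-3.14, 3.14], [-1.21, 2.06], [-1.07, 1.41], [-3.16, 2.05], [-2.99, -0.16], [-3.1, 3.1]. Speed limits (rad/s): [2.79, 2.79, 3.14, 3.14, 3.14, 3.14].

### API

Orientations are given as a unit quaternion [x, y, z, w].
In Python, from bench import arm gives the robot as it stands. The module is installed in compiled form; this text tells all that it offers.
- The arm moves only by the tool drive_tool, never from a script. Its argument "targets" is a list of rows, each a list of 5 numbers: the closure, from -1 (fully open) to 1 (shut), then the shift along the tool's x, y, z in mm, then the turn about the tool's z in degrees. In form: [[grip, tx, ty, tz, roll], ...]. A call has 1 to 12 rows; each row is the pose to reach, as a shift and turn from the pose commanded when the call began, along the tool's axes at that moment; what a row does not reach only later rows make up. A row lasts 1/10 s, in which the tool goes at most 50 mm and 8.59 degrees, less where a joint would pass 70% of its speed; a pose out of reach is approached as far as the arm can. A call with a gripper value outside its range is refused whole. The fingers move at their own pace and stop on an object; the grip force is fixed at half the most. Time passes only in rows, so rows that repeat a pose let the fingers close. It gives the time, the measured TCP pose, the force, the opening and the grip force at its end, in the units of the state.
- arm.read_state(): the state, without advancing time (a new reading comes with each control period).
- arm.get_image(name): name is "scene" or "top" or "wrist"; returns the picture (384x512x3 uint8, blue, green, red); there is no depth.
- arm.camera_params(name): a dict with "fov_y" (degrees; the focal length in pixels is half the picture's height over the tangent of half this angle, whatever the lens; pixels are square), "cx", "cy" (the principal point, pixels), "rvec" (rotation vector, rad) and "tvec" (3), from world to camera coordinates, as OpenCV has them; the wrist camera has in their place "tool_from_camera" (4x4, takes a point from camera to tool coordinates, whose origin is the TCP and whose axes are the flange's). Camera axes: x right, y down, z forward; pixel columns grow to the right and rows downward; lengths in mm; the calibration is good to about 2 mm. A picture is of the moment at which its call begins: read the wrist's pose just before it. camera_params takes no time and is no camera call.
- arm.job_done(): hands the job in; it is judged then, once.
The state is a dict: "clock": time; "joints": joint angles; "joint_vel": joint speeds; "joint_efforts": joint torques, N m; "position": TCP position; "ee_rot": TCP orientation; "contact_force": force on the tool from outside, world axes, zero at the start; "wrist_torque": the same for the moment, N m; "gripper_width": finger opening in mm; "grasp_force": force on a finger pad.
Only numpy, scipy, OpenCV 4.12 (cv2) and the standard library are available. Lean on these libraries where they do the work, as an engineer would, in place of code of your own. Each camera call takes 0.05 s, during which the arm holds its last target. There are 200 camera calls.

## Working session

There is one attempt and no reset: what is moved stays moved. The work goes in short steps, Python scripts to look and compute and a tool call to move; the robot and the scene stay as the last step left them, time stands still between calls to the robot, and variables do not carry over. Pictures are saved under pics/ and viewed, at most 10 in all, crops included, and the job is handed in when it is done.

Besides the shell and the picture viewer there is one more tool, called after "Call:" as name(argument=value, ...) on one line, values as JSON. drive_tool: Moves the arm, as the interface text tells. Its arguments: {"type":"object","properties":{"targets":{"type":"array","items":{"type":"array","items":{"type":"number"}}}},"required":["targets"]}

```bash
mkdir -p pics; cat > h.py <<'E'
import numpy as np, cv2
from bench import arm
from scipy.spatial.transform import Rotation as R
def K(p):
    f=192/np.tan(np.radians(p['fov_y'])/2); return f
def ray(name,uv,st=None):
    p=arm.camera_params(name); f=K(p)
    uv=np.atleast_2d(uv).astype(float)
    d=np.c_[(uv[:,0]-p['cx'])/f,(uv[:,1]-p['cy'])/f,np.ones(len(uv))]
    if 'tool_from_camera' in p:
        st=st or arm.read_state(); T=np.array(p['tool_from_camera']); Rt=R.from_quat(st['ee_rot']).as_matrix()
        o=Rt@T[:3,3]+np.array(st['position']); return o,d@(Rt@T[:3,:3]).T
    Rm=cv2.Rodrigues(np.array(p['rvec'],float))[0]; t=np.array(p['tvec'],float).ravel()
    return -Rm.T@t, d@Rm
def onz(name,uv,z,st=None):
    o,d=ray(name,uv,st); return o+d*((z-o[2])/d[:,2])[:,None]
E
python3 - <<'E'
from h import *
s=arm.read_state();print(s)
for n in("scene","top","wrist"):
    cv2.imwrite(f"pics/{n}0.png",arm.get_image(n)); print(n,arm.camera_params(n))
t=cv2.imread("pics/top0.png");cv2.imwrite("pics/top0x.png",cv2.resize(t,(800,600),interpolation=2))
E
```

```text
{'clock': 0.0, 'joints': array([ 1.54761216e+00,  3.85604489e-01,  6.60799836e-03, -5.39162499e-04,
       -1.19400249e+00, -2.58617168e-01]), 'joint_vel': array([-0.00018172, -0.0011425 , -0.00057088, -0.00097799, -0.00122654,
        0.00062719]), 'joint_efforts': array([-1.40617749e-04, -3.92293918e+01,  1.88403010e+01,  4.18629706e+00,
       -4.69669205e-03, -7.05903773e-06]), 'position': array([173.6016883 , 599.7864898 , 230.17971991]), 'ee_rot': array([ 9.90075307e-01, -1.40533305e-01, -1.19481163e-04,  1.12313344e-03]), 'contact_force': array([-0.51716001, -0.11458019, -0.04894325]), 'wrist_torque': array([ 0.03880423, -0.02186963, -0.0116288 ]), 'grasp_force': 0.0, 'gripper_width': 85.73599469669705}
scene {'fov_y': 45.17020070496006, 'cx': 259.27099696821426, 'cy': 186.5620161700194, 'rvec': array([ 2.04849463,  0.83905676, -0.43369998]), 'tvec': array([-467.7871983 , -176.54242548, 1581.32218534])}
top {'fov_y': 54.263585942814174, 'cx': 254.83748555290646, 'cy': 193.9864674069367, 'rvec': array([ 2.11843996, -2.12818699,  0.19878133]), 'tvec': array([ 35.32419384, 583.12235633, 907.68502389])}
wrist {'fov_y': 62.82580264087092, 'cx': 254.01178869640572, 'cy': 191.46227320134201, 'tool_from_camera': array([[ 1.31534823e-04, -9.56025049e-01, -2.93284996e-01,
         7.52700974e+01],
       [ 9.99999712e-01,  3.44906446e-04, -6.75808242e-04,
         7.12618283e-01],
       [ 7.47245493e-04, -2.93284823e-01,  9.56024819e-01,
        -1.43120940e+02],
       [ 0.00000000e+00,  0.00000000e+00,  0.00000000e+00,
         1.00000000e+00]])}
```

View pics/top0x.png

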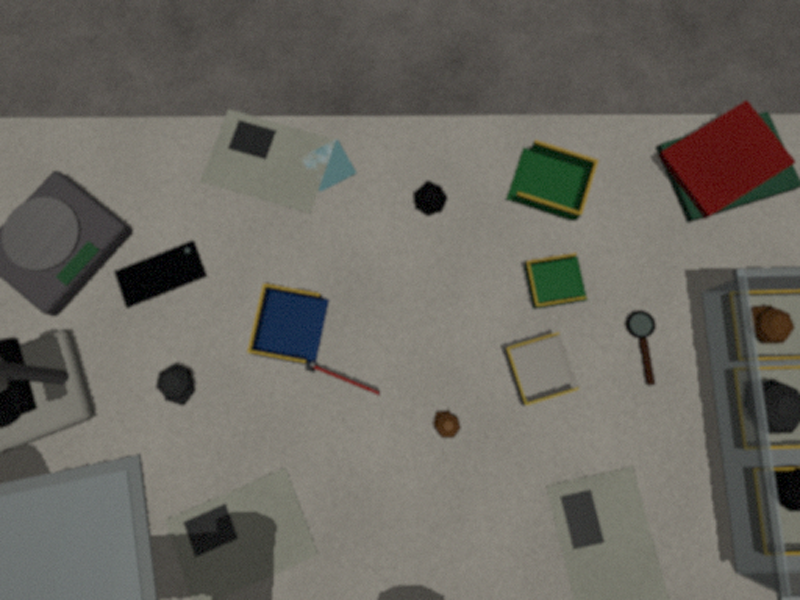

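View pics/scene0.png

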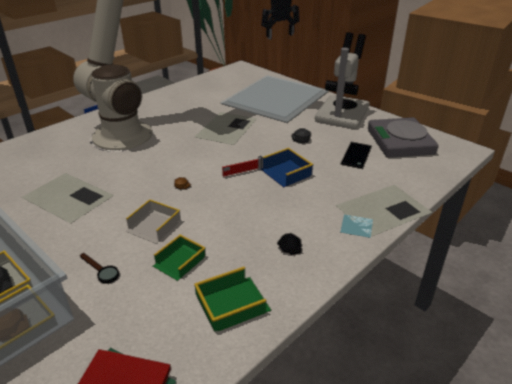

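```bash
cat >> h.py <<'E'
def yellow(img):
    h=cv2.cvtColor(img,cv2.COLOR_BGR2HSV); return cv2.inRange(h,(18,110,60),(34,255,255))
def rect(name,mask,roi,z,st=None):
    x0,y0,x1,y1=roi; v,u=np.nonzero(mask[y0:y1,x0:x1]); P=onz(name,np.c_[u+x0,v+y0],z,st)[:,:2]
    r=cv2.minAreaRect(P.astype(np.float32)); return len(u),np.round(r[0],1),np.round(r[1],1),np.round(r[2],1),np.round(cv2.boxPoints(r),1).tolist()
E
python3 - <<'E'
from h import *
t=cv2.imread("pics/top0.png");m=yellow(t)
for n,roi,z in(("blue",(155,178,212,236),42),("white",(318,208,375,262),36),("green",(332,158,380,200),30),("bigG",(320,88,386,142),36)):
    print(n,rect("top",m,roi,z))
for n,uv,z in(("hinge",(199.5,234),38),("edge",(242,251),38),("phone",(103,175),9),("grey",(112,245),30),("ochre",(286,271),20),("dark",(275,127),30),("lens",(410,207),12),("handle",(416,245),8),("slide",(98,370),50)):
    print(n,onz("top",[uv],z).round(0))
a=cv2.resize(t[150:270,150:390],(800,400),interpolation=cv2.INTER_CUBIC)
w=cv2.imread("pics/wrist0.png");a=np.clip(a*1.6,0,255).astype(np.uint8)
cv2.imwrite("pics/c1.png",a)
E
```

```text
blue (272, array([554.5, 222.9]), array([ 96.5, 118.9]), np.float64(79.3), [[487.1000061035156, 186.60000610351562], [604.0, 164.39999389648438], [621.9000244140625, 259.20001220703125], [505.1000061035156, 281.3999938964844]])
white (173, array([ 477.7, -199.2]), array([98.8, 90.1]), np.float64(16.0), [[417.79998779296875, -169.5], [442.6000061035156, -256.20001220703125], [537.5999755859375, -228.89999389648438], [512.7000122070312, -142.1999969482422]])
green (204, array([ 627.8, -233.6]), array([81.9, 86.6]), np.float64(8.6), [[580.9000244140625, -196.89999389648438], [593.7999877929688, -282.5], [674.7999877929688, -270.29998779296875], [661.9000244140625, -184.6999969482422]])
bigG (305, array([ 809.8, -246.1]), array([115. , 109.8]), np.float64(70.3), [[738.7000122070312, -281.79998779296875], [842.0, -318.79998779296875], [880.9000244140625, -210.5], [777.5, -173.5]])
hinge [[483. 175.  38.]]
edge [[439.  66.  38.]]
phone [[646. 445.   9.]]
grey [[456. 400.  30.]]
ochre [[389. -46.  20.]]
dark [[774. -23.  30.]]
lens [[ 554. -381.   12.]]
handle [[ 454. -390.    8.]]
slide [[161. 406.  50.]]
```

View pics/c1.png

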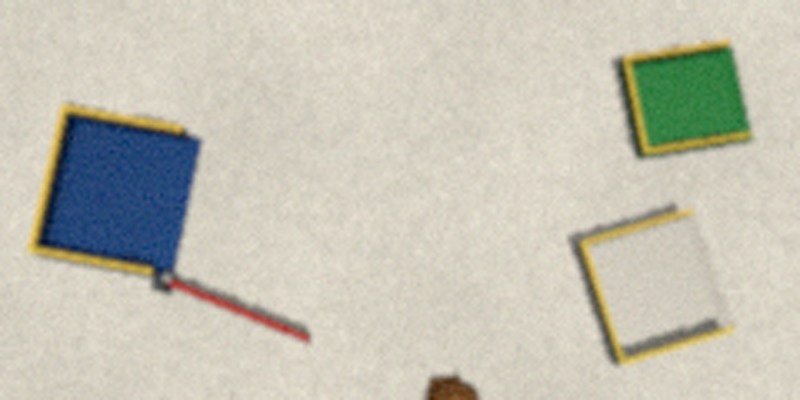

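View pics/wrist0.png

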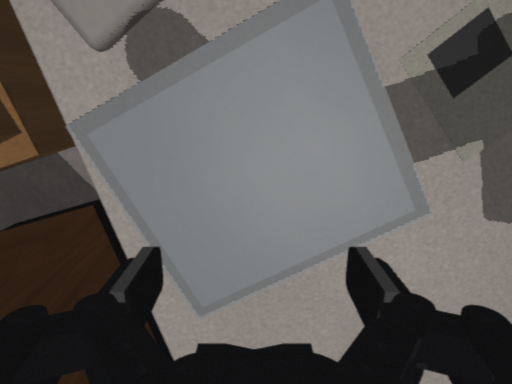

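The small green tray is the smaller one at (557,280) in the top view. The similar one at (553,180) is larger (rim about 110 mm wide, against 82 mm measured here), and the crop confirms the choice. Its back, like the white tray's at (540,368), faces the box at left, and the gate stands out at about 100°. First I move over the trays, turning so that tool −x is the push direction.

Call:
drive_tool(targets=[[-0.3,40,30,0,5],[-0.3,80,60,0,10],[-0.3,120,95,0,15],[-0.3,160,125,0,20],[-0.3,200,155,0,25],[-0.3,240,185,0,30],[-0.3,280,215,0,35],[-0.3,320,250,0,40],[-0.3,360,280,0,45],[-0.3,400,310,0,50],[-0.3,435,340,0,56],[-0.3,435,340,0,58]])

```text
clock: 1.35
position: [498.9, 148.5, 230.8]
ee_rot: [0.795, -0.607, 0.0, 0.001]
contact_force: [-1.0, 0.0, -0.6]
gripper_width: 55.7
grasp_force: 0.0
```

```bash
python3 - <<'E'
from h import *
s=arm.read_state();print(s['clock'],s['joints'].round(2),s['position'].round(1),s['gripper_width'])
Rt=R.from_quat(s['ee_rot']).as_matrix();print(Rt.round(3))
E
```

```text
1.35 [ 0.6   0.21 -0.25  0.   -1.12 -0.33] [498.9 148.5 230.8] 55.735157845582115
[[ 0.264 -0.965 -0.001]
 [-0.965 -0.264 -0.001]
 [ 0.001  0.001 -1.   ]]
```

Call:
drive_tool(targets=[[-0.3,45,10,0,0],[-0.3,90,20,0,0],[-0.3,135,25,0,0],[-0.3,180,35,0,0],[-0.3,225,45,0,0],[-0.3,270,50,0,0],[-0.3,315,60,0,0],[-0.3,360,70,0,0],[-0.3,395,75,0,0],[-0.3,410,80,0,0],[-0.3,410,80,0,0]])

```text
clock: 2.45
position: [531.5, -265.0, 230.4]
ee_rot: [0.797, -0.604, -0.001, 0.0]
contact_force: [-0.5, 0.3, -0.8]
gripper_width: 55.5
grasp_force: 0.0
```

```bash
python3 - <<'E'
from h import *
s=arm.read_state();im=arm.get_image("wrist");cv2.imwrite("pics/w1.png",im)
print(s['clock'],s['position'].round(1)); np.save("s1.npy",np.r_[s['position'],s['ee_rot']])
m=yellow(im);n,l,st,c=cv2.connectedComponentsWithStats(m)
for i in range(1,n):
    if st[i,4]>60: print(st[i],c[i].round(0))
E
```

```text
2.45 [ 531.5 -265.   230.4]
[   0   57   62  131 1177] [ 34. 118.]
[127 124  76  85 912] [164. 175.]
[322 191   7  47 190] [325. 214.]
[241 192  70  74 575] [261. 246.]
```

View pics/w1.png

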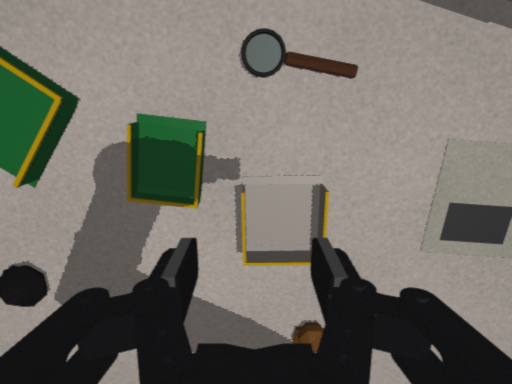

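The wrist view shows the white tray at (285,225) and the small green tray at (166,165), both with their backs towards image bottom. The large green tray is at far left.

```bash
python3 - <<'E'
from h import *
im=cv2.imread("pics/w1.png");a=np.load("s1.npy");s=dict(position=a[:3],ee_rot=a[3:])
m=yellow(im)
for n,roi,z in(("white",(230,180,340,275),36),("green",(115,115,215,215),30)): print(n,rect("wrist",m,roi,z,s))
E
```

```text
white (765, array([ 477.7, -202.3]), array([99.3, 93.3]), np.float64(16.4), [[416.8999938964844, -171.5], [443.20001220703125, -261.0], [538.5, -233.0], [512.2000122070312, -143.5]])
green (912, array([ 627.9, -235.7]), array([81.4, 88.3]), np.float64(9.0), [[580.7999877929688, -198.39999389648438], [594.5999755859375, -285.6000061035156], [675.0, -272.8999938964844], [661.2000122070312, -185.6999969482422]])
```

Call:
drive_tool(targets=[[-0.3,-24,9,40,0],[-0.3,-48,18,80,0],[-0.3,-72,27,115,0],[-0.3,-96,35,145,0],[-0.3,-96,35,170,0],[-0.3,-96,35,170,0],[-0.3,-96,35,190,0],[-0.3,-96,35,205,0],[-0.3,-96,35,216,0],[-0.3,-96,35,218,0],[-0.3,-96,35,218,0]])

```text
clock: 3.6
position: [472.9, -180.6, 13.9]
ee_rot: [0.798, -0.603, 0.0, -0.0]
contact_force: [0.4, -0.7, 0.0]
gripper_width: 55.6
grasp_force: 0.0
```

Call:
drive_tool(targets=[[-0.3,-8,-1,0,0],[-0.3,-18,-4,0,1],[-0.3,-29,-9,0,3],[-0.3,-41,-15,0,5.5],[-0.3,-53,-21,0,8],[-0.3,-65,-28,0,11],[-0.3,-77,-35,0,14],[-0.3,-88,-41,0,17],[-0.3,-99,-47,0,20],[-0.3,-110,-53,0,23],[-0.3,-121,-59,0,25],[-0.3,-130,-64,0,26.5]])

```text
clock: 4.8
position: [498.6, -37.2, 14.2]
ee_rot: [-0.638, 0.77, -0.0, 0.001]
contact_force: [0.3, -0.8, 0.4]
gripper_width: 55.6
grasp_force: 0.4
```

```bash
python3 - <<'E'
from h import *
s=arm.read_state();im=arm.get_image("top");cv2.imwrite("pics/t2.png",im)
print(s['position'].round(1),s['contact_force'].round(1),2*np.degrees(np.arctan2(s['ee_rot'][1],s['ee_rot'][0])))
w=arm.get_image("wrist");c=im[130:280,150:400];cv2.imwrite("pics/t2c.png",np.hstack([np.clip(cv2.resize(c,(400,240),interpolation=2)*1.5,0,255).astype(np.uint8),cv2.resize(w,(320,240))]))
E
```

```text
[498.6 -37.2  14.2] [ 0.3 -0.8  0.4] 259.3148217653294
```

View pics/t2c.png

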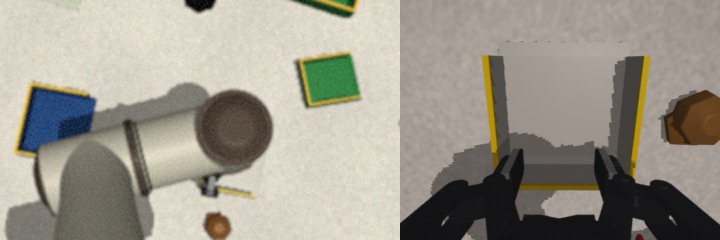

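```bash
cat >> h.py <<'E'
B=np.array([553.4,217.3]);X=np.array([.187,.982]);Y=np.array([-.982,.187])
def inbox(p): p=np.array(p)-B; return np.round([p@X,p@Y],1)
def sides(w,z,s,rows,roi):
    m=yellow(w);out=[]
    for r in rows:
        u=np.nonzero(m[r,roi[0]:roi[1]])[0]+roi[0]
        for g in (u[u<254],u[u>=254]):
            if len(g): out.append((r,round(g.mean()),*inbox(onz("wrist",[(g.mean(),r)],z,s)[0,:2]),len(g)))
    return out
E
python3 - <<'E'
from h import *
s=arm.read_state();w=arm.get_image("wrist");print(inbox(s['position'][:2]))
for o in sides(w,36,s,(110,140,170,200,220),(100,440)):print(o)
E
```

```text
[-259.8    5.8]
(110, 138, np.float64(-329.6), np.float64(-38.0), 12)
(110, 392, np.float64(-330.0), np.float64(56.5), 14)
(140, 142, np.float64(-318.4), np.float64(-38.1), 12)
(140, 388, np.float64(-318.9), np.float64(56.4), 12)
(170, 144, np.float64(-306.6), np.float64(-38.1), 12)
(170, 384, np.float64(-307.1), np.float64(56.4), 12)
(200, 148, np.float64(-294.1), np.float64(-38.1), 12)
(200, 380, np.float64(-294.6), np.float64(56.3), 12)
(220, 150, np.float64(-285.4), np.float64(-38.1), 12)
(220, 378, np.float64(-285.8), np.float64(56.5), 12)
```

Call:
drive_tool(targets=[[-0.3,-8,-1,0,0],[-0.3,-20,-3,0,0],[-0.3,-33,-4,0,0],[-0.3,-46,-5,0,0],[-0.3,-59,-6,0,0],[-0.3,-72,-7,0,0],[-0.3,-85,-8,0,0],[-0.3,-98,-9,0,0],[-0.3,-110,-9,0,0],[-0.3,-122,-9,0,0],[-0.3,-133,-9,0,0],[-0.3,-140,-9,0,0]])

```text
clock: 6.15
position: [533.2, 98.8, 13.3]
ee_rot: [-0.639, 0.769, -0.0, 0.0]
contact_force: [0.2, -1.5, 0.6]
gripper_width: 55.4
grasp_force: 0.6
```

```bash
python3 - <<'E'
from h import *
s=arm.read_state();w=arm.get_image("wrist");print(inbox(s['position'][:2]));cv2.imwrite("pics/w3.png",w)
for o in sides(w,36,s,(110,170,220),(100,440)):print(o)
m=yellow(w); v,u=np.nonzero(m[270:,120:400]); P=onz("wrist",np.c_[u+120,v+270],42,s)[:,:2]
print(len(u)); 
h=cv2.cvtColor(w,cv2.COLOR_BGR2HSV)
E
```

```text
[-120.1   -2.3]
(110, 136, np.float64(-190.1), np.float64(-46.9), 14)
(110, 390, np.float64(-190.3), np.float64(47.5), 13)
(170, 142, np.float64(-167.3), np.float64(-47.0), 12)
(170, 382, np.float64(-167.5), np.float64(47.5), 12)
(220, 147, np.float64(-146.1), np.float64(-46.9), 11)
(220, 376, np.float64(-146.4), np.float64(47.6), 12)
1555
```

View pics/w3.png

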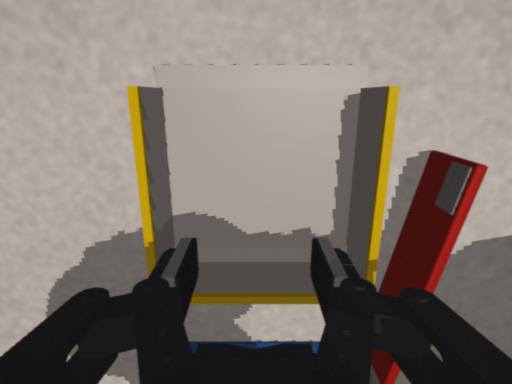

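The white tray is square and centred on the box line, with the gate at right (430,220) clear of it. I'm pushing in.

Call:
drive_tool(targets=[[-0.3,-8,0,0,0],[-0.3,-18,0,0,0],[-0.3,-28,0,0,0],[-0.3,-38,0,0,0],[-0.3,-48,0,0,0],[-0.3,-58,0,0,0],[-0.3,-68,0,0,0],[-0.3,-78,0,0,0],[-0.3,-88,0,0,0],[-0.3,-98,0,0,0],[-0.3,-108,0,0,0],[-0.3,-115,0,0,0]])

```text
clock: 7.4
position: [554.5, 212.1, 13.2]
ee_rot: [-0.639, 0.769, 0.0, 0.0]
contact_force: [-0.6, -0.7, -0.3]
gripper_width: 56.0
grasp_force: 0.3
```

Call:
drive_tool(targets=[[-0.3,-6,0,0,0],[-0.3,-12,0,0,0],[-0.3,-18,0,0,0],[-0.3,-24,0,0,0],[-0.3,-29,0,0,0],[-0.3,-33,0,0,0],[-0.3,-36,0,0,0],[-0.3,-38,0,0,0],[-0.3,-38,0,0,0]])

```text
clock: 8.3
position: [561.5, 248.5, 13.4]
ee_rot: [-0.639, 0.77, -0.0, 0.0]
contact_force: [-0.2, -0.3, -0.4]
gripper_width: 55.5
grasp_force: 0.0
```

```bash
python3 - <<'E'
from h import *
s=arm.read_state();w=arm.get_image("wrist");print(inbox(s['position'][:2]));cv2.imwrite("pics/w4.png",w)
for o in sides(w,38.5,s,(110,170,220),(120,410)):print(o)
E
```

```text
[32.2 -2.1]
(110, 134, np.float64(-37.9), np.float64(-46.5), 14)
(110, 394, np.float64(-38.2), np.float64(48.2), 15)
(170, 140, np.float64(-15.6), np.float64(-46.5), 13)
(170, 392, np.float64(-15.8), np.float64(50.4), 19)
(220, 140, np.float64(5.1), np.float64(-48.8), 16)
(220, 391, np.float64(4.8), np.float64(52.8), 25)
```

View pics/w4.png

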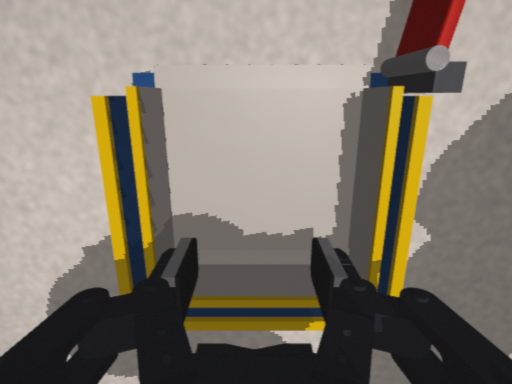

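In nicely, with a small dark gap left at the back (row 313). A bit further.

Call:
drive_tool(targets=[[-0.3,-2,0,0,0],[-0.3,-4,0,0,0],[-0.3,-5,0,0,0],[-0.3,-6,0,0,0],[-0.3,-6,0,0,0]])

```text
clock: 8.85
position: [562.3, 253.8, 13.4]
ee_rot: [-0.639, 0.77, -0.0, -0.0]
contact_force: [0.2, -1.7, 1.3]
gripper_width: 55.4
grasp_force: 1.1
```

```bash
cat > gap.py <<'E'
from h import *
s=arm.read_state();w=arm.get_image("wrist");print(inbox(s['position'][:2]),s['contact_force'].round(1))
m=yellow(w);c=m[270:350,240:270].mean(1)>128
r=np.nonzero(c)[0]+270
for g in np.split(r,np.nonzero(np.diff(r)>1)[0]+1): print(g[0],g[-1],[inbox(onz("wrist",[(254,q)],z,s)[0,:2])[0] for q,z in((g[0],38.5),(g[-1],38.5),(g[0],42),(g[-1],42))])
E
python3 gap.py
```

```text
[37.5 -1.9] [ 0.2 -1.7  1.3]
296 319 [np.float64(46.1), np.float64(58.1), np.float64(43.6), np.float64(55.3)]
```

Call:
drive_tool(targets=[[-0.3,-1,0,0,0],[-0.3,-2,0,0,0],[-0.3,-2,0,0,0]])

```text
clock: 9.2
position: [562.3, 253.8, 13.4]
ee_rot: [-0.638, 0.77, -0.001, -0.002]
contact_force: [0.4, -7.7, 3.1]
gripper_width: 55.3
grasp_force: 3.7
```

Call:
drive_tool(targets=[[-0.3,5,0,0,0],[-0.3,12,0,0,0],[-0.3,12,0,-20,0],[-0.3,12,0,-50,0],[-0.3,12,0,-95,0],[-0.2,45,-10,-120,0],[0.0,90,-25,-120,-3],[0.15,135,-40,-120,-6],[0.15,180,-55,-120,-9],[0.15,225,-70,-120,-12],[0.15,270,-85,-120,-16],[0.15,315,-100,-120,-19.5]])

```text
clock: 10.4
position: [603.0, -73.6, 133.4]
ee_rot: [0.761, -0.649, 0.0, -0.001]
contact_force: [1.5, 1.1, 0.5]
gripper_width: 36.4
grasp_force: 0.0
```

```bash
python3 - <<'E'
from h import *
s=arm.read_state();p=s['position'];print(s['clock'],p.round(1),s['gripper_width'])
w=arm.get_image("wrist");t=arm.get_image("top");cv2.imwrite("pics/t5.png",t)
m=yellow(t);print(rect("top",m,(155,178,212,236),40))
Rt=R.from_quat(s['ee_rot']).as_matrix();print(np.degrees(np.arctan2(Rt[1,0],Rt[0,0])))
print((Rt.T@(np.array([625.1,-218.2,p[2]])-p)).round(1))
print(rect("top",m,(332,158,380,200),30))
E
```

```text
10.4 [603.  -73.6 133.4] 36.43587135405065
(487, array([554.8, 223.8]), array([ 96.1, 119.4]), np.float64(80.1), [[487.70001220703125, 186.8000030517578], [605.4000244140625, 166.1999969482422], [621.9000244140625, 260.8999938964844], [504.20001220703125, 281.3999938964844]])
-80.97001996924425
[ 1.463e+02  8.000e-01 -1.000e-01]
(213, array([ 628.3, -233. ]), array([82.8, 87.1]), np.float64(8.9), [[580.7000122070312, -196.5], [594.2000122070312, -282.5], [676.0, -269.6000061035156], [662.5, -183.60000610351562]])
```

Straight ahead 146 mm, then down.

Call:
drive_tool(targets=[[0.15,40,0,0,0],[0.15,80,0,0,0],[0.15,120,0,0,0],[0.15,146,1,0,0],[0.15,146,1,40,0],[0.15,146,1,75,0],[0.15,146,1,95,0],[0.15,146,1,110,0],[0.15,146,1,120,0],[0.15,146,1,121,0],[0.15,146,1,121,0]])

```text
clock: 11.6
position: [625.1, -216.3, 13.0]
ee_rot: [0.76, -0.65, 0.001, -0.0]
contact_force: [-0.0, -1.1, 0.8]
gripper_width: 36.3
grasp_force: 0.0
```

```bash
python3 - <<'E'
from h import *
s=arm.read_state();w=arm.get_image("wrist");cv2.imwrite("pics/w6.png",w);Rt=R.from_quat(s['ee_rot']).as_matrix()
for i,(a) in enumerate([(110,170,220)]):
  m=yellow(w)
  for r in a:
    u=np.nonzero(m[r,120:400])[0]+120
    for g in(u[u<254],u[u>=254]):
      if len(g): print(r,g.mean(),(Rt.T@(onz("wrist",[(g.mean(),r)],30,s)[0]-s['position']))[:2].round(1))
E
```

```text
170 160.0 [ 46.  -38.9]
170 346.0 [46.1 37.6]
220 165.0 [ 23.9 -38.7]
220 341.5 [24.  37.6]
```

View pics/w6.png

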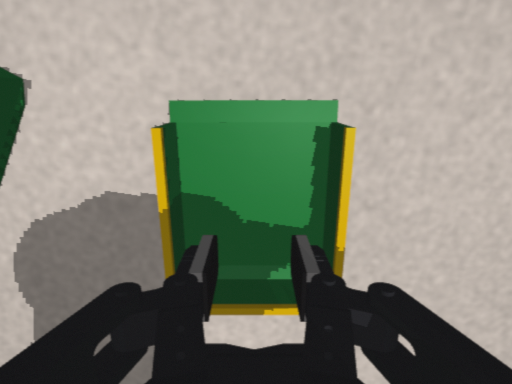

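Call:
drive_tool(targets=[[0.15,-8,0,0,0],[0.15,-18,1,0,-1],[0.15,-30,3,0,-3],[0.15,-43,5,0,-5],[0.15,-56,8,0,-7],[0.15,-69,11,0,-8],[0.15,-82,14,0,-8],[0.15,-95,17,0,-8],[0.15,-108,20,0,-8],[0.15,-121,23,0,-8],[0.15,-134,26,0,-8],[0.15,-142,28,0,-8]])

```text
clock: 12.85
position: [574.2, -79.3, 12.3]
ee_rot: [0.803, -0.596, -0.0, 0.0]
contact_force: [-0.3, -0.8, -1.1]
gripper_width: 36.5
grasp_force: 0.2
```

Call:
drive_tool(targets=[[0.15,-12,2,0,0],[0.15,-25,4,0,1],[0.15,-38,6,0,3],[0.15,-51,9,0,5],[0.15,-64,11,0,8],[0.15,-77,12,0,11],[0.15,-90,13,0,14],[0.15,-103,13,0,17],[0.15,-116,12,0,20],[0.15,-129,10,0,23],[0.15,-142,7,0,26],[0.15,-152,4,0,27.6]])

```text
clock: 14.05
position: [526.3, 64.7, 12.2]
ee_rot: [-0.637, 0.771, 0.0, -0.0]
contact_force: [-0.0, 0.3, -0.7]
gripper_width: 36.2
grasp_force: 0.2
```

```bash
python3 - <<'E'
from h import *
s=arm.read_state();w=arm.get_image("wrist");cv2.imwrite("pics/w7.png",w);print(inbox(s['position'][:2]),np.degrees(2*np.arctan2(s['ee_rot'][1],s['ee_rot'][0])))
for o in sides(w,30,s,(170,200,220),(120,400)):print(o)
E
```

```text
[-155.    -1.9] 259.1662566936452
(170, 158, np.float64(-201.1), np.float64(-41.3), 12)
(170, 346, np.float64(-201.0), np.float64(35.1), 12)
(200, 161, np.float64(-188.2), np.float64(-41.4), 11)
(200, 343, np.float64(-188.1), np.float64(35.1), 11)
(220, 163, np.float64(-179.1), np.float64(-41.4), 11)
(220, 341, np.float64(-179.1), np.float64(35.0), 11)
```

Call:
drive_tool(targets=[[0.15,-7,1,0,0],[0.15,-15,3,0,0],[0.15,-24,5,0,0],[0.15,-33,6,0,0],[0.15,-42,7,0,0],[0.15,-50,7,-1,0],[0.15,-58,7,-2,0],[0.15,-65,7,-4,0],[0.15,-70,7,-5,0]])

```text
clock: 15.0
position: [533.4, 134.7, 17.6]
ee_rot: [-0.638, 0.77, -0.0, 0.0]
contact_force: [-0.2, -0.6, -0.1]
gripper_width: 36.3
grasp_force: 0.3
```

```bash
python3 - <<'E'
from h import *
s=arm.read_state();w=arm.get_image("wrist");cv2.imwrite("pics/w8.png",w);print(inbox(s['position'][:2]),np.degrees(2*np.arctan2(s['ee_rot'][1],s['ee_rot'][0])))
for o in sides(w,30,s,(170,200,220),(120,400)):print(o)
E
```

```text
[-84.9   4.2] 259.2775629515051
(170, 164, np.float64(-129.7), np.float64(-34.4), 12)
(170, 344, np.float64(-129.8), np.float64(42.0), 11)
(200, 167, np.float64(-116.2), np.float64(-34.4), 11)
(200, 341, np.float64(-116.3), np.float64(41.9), 11)
(220, 168, np.float64(-106.8), np.float64(-34.5), 12)
(220, 340, np.float64(-106.9), np.float64(42.0), 10)
```

View pics/w8.png

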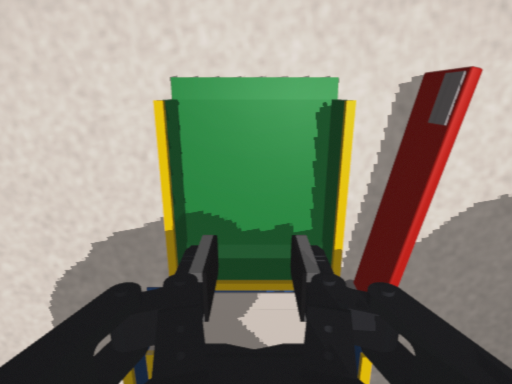

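The green tray is square, 3 mm off to the left, with the white tray ahead of it (rim at bottom). I shift 3 mm right while pushing in.

Call:
drive_tool(targets=[[0.15,-5,-2,0,0],[0.15,-10,-3,0,0],[0.15,-18,-3,0,0],[0.15,-27,-3,0,0],[0.15,-36,-3,0,0],[0.15,-45,-3,0,0],[0.15,-54,-3,0,0],[0.15,-63,-3,0,0],[0.15,-72,-3,0,0],[0.15,-81,-3,0,0],[0.15,-90,-3,0,0],[0.15,-98,-3,0,0]])

```text
clock: 16.25
position: [554.4, 230.5, 17.3]
ee_rot: [-0.638, 0.77, -0.0, 0.0]
contact_force: [-0.2, -0.6, -0.5]
gripper_width: 36.2
grasp_force: 0.1
```

Call:
drive_tool(targets=[[0.15,-5,0,0,0],[0.15,-10,0,0,0],[0.15,-14,0,0,0],[0.15,-18,0,0,0],[0.15,-20,0,0,0],[0.15,-21,0,0,0],[0.15,-21,0,0,0]])

```text
clock: 16.95
position: [558.2, 250.3, 17.3]
ee_rot: [-0.638, 0.77, 0.0, 0.0]
contact_force: [0.3, 0.3, 0.1]
gripper_width: 36.3
grasp_force: 0.0
```

```bash
python3 gap.py
```

```text
[33.3  1.5] [0.3 0.3 0.1]
286 321 [np.float64(39.5), np.float64(58.2), np.float64(37.2), np.float64(55.4)]
```

Call:
drive_tool(targets=[[0.15,-1,0,0,0],[0.15,-2,0,0,0],[0.15,-3,0,0,0],[0.15,-3,0,0,0]])

```text
clock: 17.4
position: [558.3, 251.5, 17.3]
ee_rot: [-0.638, 0.77, -0.0, -0.002]
contact_force: [1.0, -5.3, 1.5]
gripper_width: 36.2
grasp_force: 2.6
```

Call:
drive_tool(targets=[[0.15,4,0,0,0],[0.15,10,0,0,0],[0.15,13,0,0,0],[0.15,13,0,-20,0],[0.15,13,0,-50,0],[0.3,13,0,-90,0],[0.6,30,0,-130,0],[1,55,10,-150,0],[1,55,10,-150,0]])

```text
clock: 18.3
position: [538.9, 200.2, 171.4]
ee_rot: [-0.637, 0.771, -0.0, 0.003]
contact_force: [1.3, -0.2, 0.1]
gripper_width: -0.1
grasp_force: 0.0
```

```bash
python3 - <<'E'
from h import *
s=arm.read_state();w=arm.get_image("wrist");cv2.imwrite("pics/w9.png",w);print(s['position'],inbox(s['position'][:2]),s['contact_force'].round(1))
h=cv2.cvtColor(w,cv2.COLOR_BGR2HSV);m=cv2.inRange(h,(0,150,60),(8,255,255))|cv2.inRange(h,(172,150,60),(180,255,255))
v,u=np.nonzero(m);P=onz("wrist",np.c_[u,v],38,s)[:,:2].astype(np.float32);r=cv2.minAreaRect(P);print(len(u),[inbox(q) for q in cv2.boxPoints(r)],cv2.boxPoints(r))
E
```

```text
[538.93126686 200.16305436 171.42589488] [-19.5  11. ] [ 1.3 -0.2  0.1]
1448 [array([-164.2,   85.4]), array([-166. ,   76.4]), array([-59.2,  54.7]), array([-57.4,  63.7])] [[438.6999    71.92032 ]
 [447.2453    68.421265]
 [488.57385  169.35397 ]
 [480.02844  172.85303 ]]
```

View pics/w9.png

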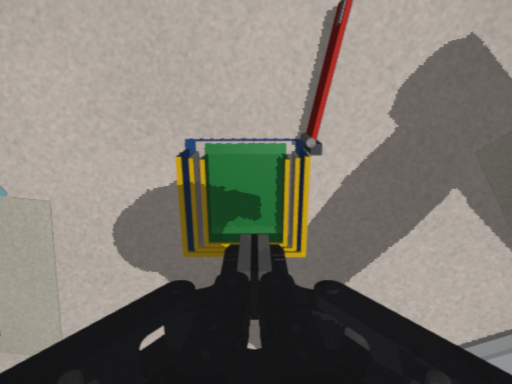

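Both trays are nested squarely and the gate stands at right. Next I go behind the gate's outer face with the fingers shut.

Call:
drive_tool(targets=[[1,27,25,0,0],[1,54,50,0,0],[1,80,78,0,0],[1,107,104,0,0],[1,107,104,40,0],[1,107,104,80,0],[1,107,104,115,0],[1,107,104,140,0],[1,107,104,150,0],[1,107,104,150,0]])

```text
clock: 19.35
position: [415.8, 114.9, 15.7]
ee_rot: [-0.638, 0.77, 0.0, -0.002]
contact_force: [-0.4, 0.2, 0.2]
gripper_width: -0.3
grasp_force: 0.0
```

```bash
python3 -c "
from h import *
s=arm.read_state();print(inbox(s['position'][:2]),s['contact_force'])"
```

```text
[-126.3  116. ] [-0.36736855  0.18138362  0.21574338]
```

Call:
drive_tool(targets=[[1,2,-10,0,0],[1,3,-18,0,0],[1,7,-28,0,0],[1,10,-38,0,0],[1,12,-52,0,0],[1,12,-65,0,0],[1,10,-77,0,0],[1,7,-89,0,0],[1,0,-101,0,0],[1,-7,-110,0,0],[1,-17,-119,0,0],[1,-28,-127,0,0]])

```text
clock: 20.55
position: [547.3, 119.4, 17.1]
ee_rot: [-0.638, 0.77, 0.0, -0.0]
contact_force: [-0.0, -0.4, -0.3]
gripper_width: 0.2
grasp_force: 0.2
```

Call:
drive_tool(targets=[[1,-6,-3,0,0],[1,-12,-6,0,0],[1,-17,-8,0,0],[1,-21,-9,0,0],[1,-24,-10,0,0],[1,-26,-10,0,0],[1,-26,-10,0,0]])

```text
clock: 21.25
position: [561.3, 143.0, 17.4]
ee_rot: [-0.638, 0.77, -0.0, 0.0]
contact_force: [0.4, 0.2, 0.2]
gripper_width: 0.4
grasp_force: 0.0
```

```bash
cat > g.py <<'E'
from h import *
s=arm.read_state();w=arm.get_image("wrist");cv2.imwrite("pics/w10.png",w);print(s['clock'],s['position'].round(1),inbox(s['position'][:2]),s['contact_force'].round(1))
h=cv2.cvtColor(w,cv2.COLOR_BGR2HSV);m=cv2.inRange(h,(0,150,50),(8,255,255))|cv2.inRange(h,(172,150,50),(180,255,255))
n,l,st,c=cv2.connectedComponentsWithStats(m)
for i in range(1,n):
    if st[i,4]>60:
        v,u=np.nonzero(l==i);P=onz("wrist",np.c_[u,v],38,s)[:,:2].astype(np.float32);print(len(u),[inbox(q).tolist() for q in cv2.boxPoints(cv2.minAreaRect(P))])
E
python3 g.py
```

```text
21.25 [561.3 143.   17.4] [-71.4 -21.6] [0.4 0.2 0.2]
623 [[-80.2, -36.3], [-77.7, -56.2], [-68.4, -55.1], [-70.9, -35.1]]
4216 [[-77.4, 59.0], [-79.6, -8.1], [-57.3, -8.8], [-55.2, 58.2]]
```

Call:
drive_tool(targets=[[1,-2,0,0,0],[1,-4,0,0,0],[1,-5,0,0,0],[1,-5,0,0,0]])

```text
clock: 21.7
position: [561.2, 144.3, 17.4]
ee_rot: [-0.637, 0.77, -0.001, -0.003]
contact_force: [0.8, -11.8, 2.8]
gripper_width: -0.4
grasp_force: 5.3
```

Call:
drive_tool(targets=[[1,5,0,0,0],[1,20,0,0,0],[1,50,0,0,0],[1,60,0,-50,0],[1,60,0,-100,0],[1,60,0,-150,0],[1,60,0,-170,0],[1,60,0,-170,0]])

```text
clock: 22.5
position: [552.8, 89.2, 191.9]
ee_rot: [-0.638, 0.77, -0.001, 0.005]
contact_force: [0.1, 0.2, 0.1]
gripper_width: -0.1
grasp_force: 0.0
```

```bash
cat >> g.py <<'E'
m=yellow(w)
for z in(35,38.5,42): 
    v,u=np.nonzero(m);P=onz("wrist",np.c_[u,v],z,s); 
    print(z,[ (np.round(a,1)) for a in [np.min([inbox(q[:2]) for q in P],0),np.max([inbox(q[:2]) for q in P],0)]])
E
python3 g.py; python3 gap.py
```

```text
22.5 [552.8  89.2 191.9] [-125.9  -23.4] [0.1 0.2 0.1]
1281 [[-73.7, 57.7], [-73.2, -55.9], [-55.2, -55.8], [-55.7, 57.8]]
70 [[-59.8, -40.5], [-59.7, -58.3], [-56.3, -58.2], [-56.4, -40.5]]
35 [array([-40.2, -59.4]), array([61.2, 61.4])]
38.5 [array([-42.1, -59. ]), array([58.1, 60.4])]
42 [array([-44. , -58.6]), array([55.1, 59.4])]
[-126.5  -22. ] [-1.2  0.3 -0.3]Traceback (most recent call last):
  File "gap.py", line 5, in <module>
    for g in np.split(r,np.nonzero(np.diff(r)>1)[0]+1): print(g[0],g[-1],[inbox(onz("wrist",[(254,q)],z,s)[0,:2])[0] for q,z in((g[0],38.5),(g[-1],38.5),(g[0],42),(g[-1],42))])
                                                              ~^^^
IndexError: index 0 is out of bounds for axis 0 with size 0
```

The gate is straight across the front, its inner edge at x = −55 to −56 mm over the whole width. That only happens with both trays fully in, so I'm handing in.

```bash
python3 -c "
from bench import arm
print(arm.job_done())"
```

```text
the job is handed in; nothing more can be done
None
```

Handed in at about 22.5 s: by my own measurements both trays are nested fully home and the gate is shut, but no verdict came back, and I viewed 11 pictures, one over the limit of 10.

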